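Eject a spring retainer and hold it compressed on the pump spring

TASK

Push the red paddle of the dispenser's spring ejector to the end of its stroke so that the steel spring retainer slides out from under the clear cover onto the open apron, and let the ejector spring back. Then pick up the retainer by its hub, thread it over the upright stem of the pump element in the blue vise, press it 15 mm down against the pump spring and finish still holding it pressed there with the gripper, so that a colleague can fit the clip into the stem's groove. Never drive the spring to its bottom stop, and leave the steel pan, the can and the wrench where they are.

Things in the scene. Friction and masses are not known exactly. Their poses are not given: they have to be found in the camera images.
- dispenser: Dispenser on a fixed grey base plate (x -130 to +70 mm, y +-55 mm, top at z 12 mm). Origin: on the table, under the centre of the nest where the retainer starts. The ejector pushes along its -x. Orange side walls: x -28 to +60 mm, outer faces y +-34 mm, up to z 39 mm; end wall x 60 to 66 mm, same height. Its place, yaw and side of the robot vary.
- cover (a point): Centre of the top of the clear cover, 43 mm above the table, straight over the nest. The cover is two strips, x -29 to +27 mm, y +-34 mm, 4 mm thick, underside 39 mm above the table, with a 16 mm wide slot along x, open at both ends, for the ejector's neck.
- apron (a point): Where the retainer stands after a full stroke (dispenser x about -70 mm), on the open apron: the part of the base plate at dispenser x -130 to -29 mm, 12 mm above the table, without side walls, only a low orange lip (6 mm high, 50 mm wide) at x -121 to -127 mm.
- ejector (a joint): Travel of the spring ejector in m: 0 at rest, 0.070 at the end of its stroke, along the dispenser's -x. Springs back by itself when let go. 2 N to start, 7 N at full stroke. Its pusher meets the retainer about 1 mm after starting and pushes it along; the retainer stays where it is left.
- paddle_top (a point): Top centre of the ejector's red paddle (moves with it): 32 mm wide across the stroke, 8 mm thick along it, standing from 49 to 91 mm above the table, above the cover. At rest at dispenser x +34 mm. Push on its +x face, the one away from the apron.
- retainer: Loose steel spring retainer, about 100 g, like a top hat with a hole right through: flange 44 mm in diameter, 6 mm thick at the bottom; hub 30 mm in diameter above it, up to 24 mm; hole 17 mm. Origin: centre of its underside, z up along the hole. Starts flange down in the nest, underside 12 mm above the table; goes on the stem the same way up.
- vise: Blue bench vise, fixed, clamping an upright steel pump element. Origin: on the table, under the axis of the stem. x is the vise's long axis (screw handle at -x, 150 mm out). Jaws 120 mm wide along y, tops at z 120 mm; pump collar (52 mm in diameter) up to z 135 mm. Its place and side vary.
- stem_top (a point): Tip of the fixed upright stem: 10 mm in diameter, tapering to 4 mm over its last 8 mm; tip 215 mm above the table, 29 mm above the spring cap at rest. A black groove at 196 to 200 mm height comes just clear of the retainer's top when the spring is pressed 15 mm.
- spring_cap (a joint): How far the pump spring is pressed down, in m: 0 at rest, 0.028 at the bottom stop. Wanted: 0.015. It takes 5 N to start, plus 0.5 N per mm: about 12.5 N at 15 mm.
- cap_top (a point): Top centre of the brass spring cap (disc 48 mm in diameter, around the stem, moves down with the spring): 186 mm above the table at rest, 171 mm when pressed 15 mm. The retainer's flange sits flat on it.
- pan: Open steel pan, 108 x 176 x 65 mm with a rim 132 x 200 mm, holding old pump parts. Origin: centre of its underside. Leave it alone.
- can: Can with a red label, 56 mm in diameter, 140 mm high. Origin: centre of its underside. Leave it alone.
- wrench: Wrench lying on the bench, 170 mm long along its x. Leave it alone.
Not all that is in view belongs to the job. What is shaped like the dispenser but purple is not meant.

How it is judged:
By the outcome, as a careful person would: the job done as asked, in the order asked, and still so for the second after the job is handed in, while the arm keeps its last pose, push and grip.
It also fails if it takes over 67 s, if anything falls off the work surface, if the arm or the gripper's body presses on something with over 40 N, if the wrist force passes 120 N, or if a joint passes its speed limit or range.

ROBOT

A 6-joint arm with a two-finger parallel gripper is mounted at the origin on the work surface. World frame = base frame: x ahead of the robot, y to its left, z up, the work surface at z = 0. Lengths are in m, angles in rad, forces in N, time in s.
With the tool pointing down it reaches from about 0.3 to 0.85 m from the base axis. Payload 5.4 kg.
Tool frame: the origin (TCP) lies midway between the tips of the shut fingers; the grasp point (between the pads) lies 19 mm behind it; z points along the fingers, y is the direction in which the jaws open and shut (so a half turn about z gives the same grasp; the last joint's range is limited). The gripper opens to 85 mm and grips with 20 to 120 N. Pads are 22 mm wide; open, the fingers measure 114 mm over their backs; the gripper's body (76 mm by 85 mm) begins 54 mm behind the grasp point. The pads swing forward as they close: fully open they stand 13 mm farther back than shut.
Start: joints at [1.137, 0.158, 1.597, -0, 1.386, -0.21], TCP at [0.128, 0.561, 0.203] pointing down, gripper open.
Joint ranges: [-2.91, 2.91], [-0.94, 2.29], [0.18, 2.7], [-1.29, 4.43], [0.17, 2.64], [-3, 3]. Speed limits (rad/s): [2.57, 2.57, 3.14, 3.14, 3.14, 3.14].

INTERFACE

Orientations are given as a 3x3 rotation matrix whose columns are the frame's x, y, z axes.
In Python, from plant import ctrl gives the robot as it stands.
- The arm moves only by the shell command python3 -m crank 'ROWS'. ROWS is JSON, a list of rows, each a list of 5 numbers: the closure in counts, from 0 (fully open) to 255 (shut), then the shift along the tool's x, y, z in units of 0.4 m (1.0 is 0.4 m), then the turn about the tool's z in units of 45 degrees (1.0 is 45 degrees). A call has 1 to 12 rows; each row is the pose to reach, as a shift and turn from the pose measured when the call began, along the tool's axes at that moment; what a row does not reach only later rows make up. A row lasts 1/10 s, in which the tool goes at most 50 mm and 8.59 degrees, less where a joint would pass 70% of its speed; a pose out of reach is approached as far as the arm can. A call with a number of a shift or a turn outside -1 to 1 is refused whole. A call with a gripper value outside its range is refused whole. The fingers move at their own pace and stop on an object; the grip force is fixed at half the most. Time passes only in rows, so rows that repeat a pose let the fingers close. It gives the time, the measured TCP pose, the force and the opening at its end, in the units of the state.
- ctrl.get_obs(): the state, without advancing time (a new reading comes with each control period).
- ctrl.camera(name): name is "scene" or "side" or "wrist"; returns a dict with "color" (400x640x3 uint8, red, green, blue), "mtx" (3x3 intrinsics, pixels), "dist" ([k1, k2, p1, p2, k3] as OpenCV has them; the pictures are not rectified), "rvec" (rotation vector, rad) and "tvec" (3), from world to camera coordinates, as OpenCV has them. Camera axes: x right, y down, z forward; pixel columns grow to the right and rows downward; lengths in m; the calibration is good to about 2 mm. A picture is of the moment at which its call begins. There is no depth.
- ctrl.hand_in(): hands the job in, once; it reports no verdict.
Trained networks look in a picture, given as the dict that the camera call returned (one of the last four; its "shot" number tells which), for a name from the list of things; names that differ only in an ending like _2 or _b are one class to them, and where a whole thing is asked for, a point or a joint stands for the part that bears it (a point fixed in the world has none). Each returns a list of dicts, best first, with "confidence" (0 to 1); they miss things now and then, are a little off and sometimes report something else, mostly with a low value. They report only what shows in the picture. A call takes as long as a camera call. They do not tell look-alikes from the thing itself.
- ctrl.trace(picture, thing): "pixels" (400x640 bool, what is visible of it) and "box" ([left, top, right, bottom] in pixels, round what is visible of it).
- ctrl.mark_of(picture, thing): "position" ([column, row] in pixels: a listed point, or the origin of a listed thing).
The state is a dict: "t": time; "q": joint angles; "joint_vel": joint speeds; "joint_torque": joint torques, N m; "eef_pos": TCP position; "ee_rot": TCP orientation; "force": force on the tool from outside, world axes, zero at the start; "torque": the same for the moment, N m; "grip_width": finger opening in m.
Only numpy, scipy, OpenCV 4.12 (cv2) and the standard library are available. Lean on these libraries where they do the work, as an engineer would, in place of code of your own. Each camera call takes 0.05 s, during which the arm holds its last target. There are 200 camera calls.

## Working session

There is one attempt and no reset: what is moved stays moved. The work goes in short steps, Python scripts to look and compute and a shell command to move; the robot and the scene stay as the last step left them, time stands still between calls to the robot, and variables do not carry over. Pictures are saved under pics/ and viewed, on a budget of 10 in all, crops included, one or two more only if the job needs it, and the job is handed in when it is done.

```bash
ls; mkdir -p pics; cat > h.py <<'E'
import numpy as np,cv2,json
from plant import ctrl
def P(c):
    return cv2.Rodrigues(np.array(c["rvec"],float))[0],np.array(c["tvec"],float).ravel(),np.array(c["mtx"],float),np.array(c["dist"],float)
def ray(c,px):
    R,t,K,d=P(c); u=cv2.undistortPoints(np.array([[px]],float),K,d).ravel()
    v=R.T@np.array([u[0],u[1],1]); return -R.T@t,v/np.linalg.norm(v)
def tri(obs):
    A=0;b=0
    for c,px in obs:
        o,v=ray(c,px);M=np.eye(3)-np.outer(v,v);A=A+M;b=b+M@o
    X=np.linalg.solve(A,b); return X,[round(float(np.linalg.norm(proj(c,X)-np.array(px))),1) for c,px in obs]
def proj(c,X):
    R,t,K,d=P(c);return cv2.projectPoints(np.array(X,float).reshape(-1,1,3),np.array(c["rvec"],float),t,K,d)[0].reshape(-1,2).squeeze()
def atz(c,px,z):
    o,v=ray(c,px);return o+v*(z-o[2])/v[2]
def save(c,n,crop=None,s=1):
    im=c["color"][:,:,::-1]
    if crop: l,t,r,b=crop; im=im[t:b,l:r]
    cv2.imwrite("pics/"+n,cv2.resize(im,None,fx=s,fy=s,interpolation=cv2.INTER_CUBIC))
E
python3 - <<'E'
from h import *
np.set_printoptions(precision=4,suppress=True)
S=ctrl.camera("scene");D=ctrl.camera("side")
print(ctrl.get_obs())
save(S,"s0.png");save(D,"d0.png")
for th in ["dispenser","cover","apron","paddle_top","retainer","vise","stem_top","cap_top","pan","can","wrench"]:
    for n,c in (("S",S),("D",D)):
        print(th,n,[(np.round(m["position"],1).tolist(),round(m["confidence"],2)) for m in ctrl.mark_of(c,th)[:4]])
E
```

```text
pics
{'t': 0.1, 'q': array([ 1.1369,  0.159 ,  1.5981,  0.    ,  1.3862, -0.2101]), 'joint_vel': array([ 0.0022, -0.0026, -0.0023,  0.0016,  0.0011,  0.0008]), 'joint_torque': array([ -0.0006, -39.6996, -33.2334,  -0.0003,   0.0044,   0.    ]), 'eef_pos': array([0.1274, 0.5601, 0.2019]), 'ee_rot': array([[-0.9751,  0.2219, -0.0007],
       [ 0.2219,  0.9751, -0.0015],
       [ 0.0004, -0.0017, -1.    ]]), 'force': array([-0.2128,  0.8213,  0.2384]), 'torque': array([0.0399, 0.0383, 0.0342]), 'grip_width': 0.0853101946368279}
dispenser S [([459.4, 238.1], 0.85), ([377.4, 267.7], 0.82)]
dispenser D [([288.0, 202.9], 0.94), ([216.5, 198.4], 0.73)]
cover S [([379.4, 256.3], 0.79)]
cover D [([213.9, 194.1], 0.72), ([289.2, 192.0], 0.57)]
apron S [([388.4, 248.3], 0.96), ([470.7, 223.7], 0.63), ([231.8, 179.7], 0.2)]
apron D [([193.4, 208.6], 0.95), ([273.6, 205.4], 0.78)]
paddle_top S [([373.0, 248.7], 0.6), ([462.0, 223.3], 0.48)]
paddle_top D [([297.2, 172.8], 0.56), ([218.1, 180.9], 0.55)]
retainer S []
retainer D [([289.0, 198.8], 0.47)]
vise S [([285.7, 208.9], 0.68)]
vise D [([339.9, 266.1], 0.87)]
stem_top S [([278.3, 154.4], 0.96)]
stem_top D [([342.2, 219.6], 0.69)]
cap_top S [([277.7, 160.8], 0.56)]
cap_top D [([344.8, 228.4], 0.58)]
pan S [([256.3, 301.5], 0.78)]
pan D [([381.4, 198.2], 0.9)]
can S [([377.7, 256.6], 0.7), ([228.6, 182.7], 0.62)]
can D [([393.2, 325.1], 0.77)]
wrench S [([470.2, 344.3], 0.94), ([389.6, 247.3], 0.7)]
wrench D [([263.8, 152.2], 0.49)]
```

View pics/s0.png

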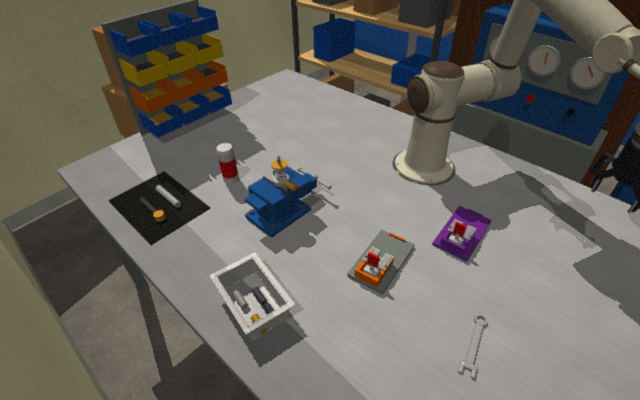

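View pics/d0.png

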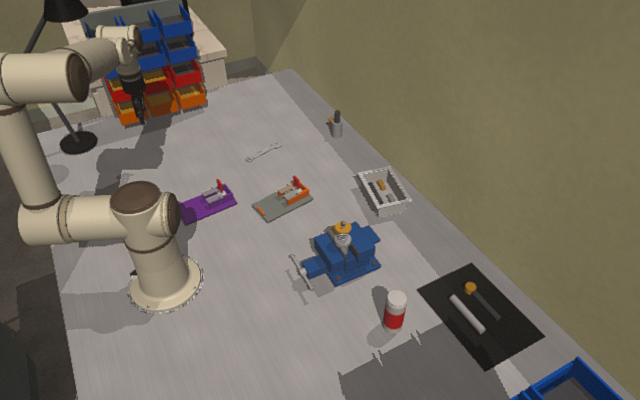

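The scene shows two dispensers. The orange-walled one on a grey plate is at scene (377,267) / side (288,200), and a purple look-alike is at scene (460,238) / side (210,200). The orange/grey one fits the description. The vise with the stem is at scene (280,190) / side (342,245).

```bash
python3 - <<'E'
from h import *
from scipy.optimize import least_squares
np.set_printoptions(precision=4,suppress=True)
S=ctrl.camera("scene");D=ctrl.camera("side")
def best(c,th,near):
    m=[x["position"] for x in ctrl.mark_of(c,th)]
    m=[p for p in m if np.hypot(*(np.array(p)-near))<45]
    return min(m,key=lambda p:np.hypot(*(np.array(p)-near))) if m else None
near={"dispenser":((377,267),(288,203)),"cover":((377,262),(289,195)),"apron":((390,250),(270,208)),"paddle_top":((373,250),(297,178)),"vise":((285,209),(345,266)),"stem_top":((278,154),(342,220)),"cap_top":((278,161),(345,228)),"pan":((256,300),(385,198)),"can":((228,180),(393,325)),"wrench":((470,344),(264,152))}
obs={}
for th,(a,b) in near.items():
    p,q=best(S,th,a),best(D,th,b)
    obs[th]=(p,q)
    if p is not None and q is not None: print(th,np.round(p,1),np.round(q,1),*tri([(S,p),(D,q)]))
    else: print(th,p,q)
mod={"dispenser":(0,0,0),"cover":(0,0,.043),"apron":(-.07,0,.012),"paddle_top":(.034,0,.091)}
def res(v):
    r=[];c,s=np.cos(v[2]),np.sin(v[2])
    for k,m in mod.items():
        X=[v[0]+c*m[0]-s*m[1],v[1]+s*m[0]+c*m[1],m[2]]
        for cam,p in zip((S,D),obs[k]):
            if p is not None: r+=list(proj(cam,X)-p)
    return np.array(r)
f=least_squares(res,[.5,.1,0],loss="soft_l1");print(f.x,np.round(res(f.x),1))
a=f.x
# plate fit by corners drawn
save(S,"s1.png",(320,200,440,320),5)
E
```

```text
dispenser [376.  269.2] [286.6 201. ] [ 0.4988  0.1546 -0.0079] [2.1, 1.5]
cover [379.2 255.2] [289.9 189.8] [0.5047 0.152  0.052 ] [1.3, 0.9]
apron [388.8 244.8] [274.3 205.6] [0.4319 0.1359 0.0199] [1.4, 1.1]
paddle_top [374.2 253.5] [298.9 176.2] [0.544  0.1575 0.0975] [2.0, 1.4]
vise [284.7 209.8] [340.1 265. ] [ 0.5134 -0.2061  0.0023] [0.5, 0.5]
stem_top [275.2 153.4] [342.5 220. ] [ 0.5137 -0.2157  0.2191] [1.8, 1.8]
cap_top [276.4 162.8] [342.2 224.4] [ 0.5181 -0.2088  0.1918] [2.0, 1.9]
pan [250.1 304.4] [381.9 201. ] [ 0.8105 -0.0164 -0.0058] [2.5, 1.7]
can [233.2 180.9] [393.5 323.4] [ 0.5362 -0.4608 -0.0007] [1.4, 1.8]
wrench [474.7 344.3] [262.7 153.3] [ 0.5315  0.4628 -0.0038] [0.1, 0.1]
[0.5026 0.1522 0.1691] [ 0.7 -2.   2.6 -1.  -1.   2.1 -1.3  1.7 -0.7  3.4 -1.   0.3 -0.2  0.6
 -3.3  1.5]
```

View pics/s1.png

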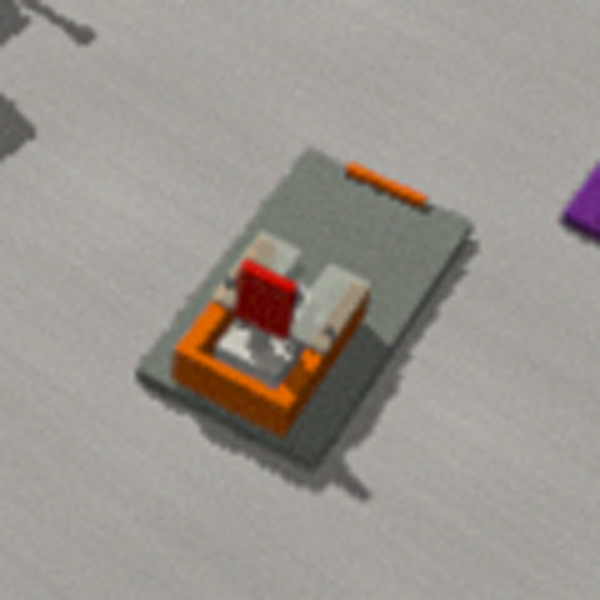

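The crop confirms the orange walls, grey plate, red paddle and orange lip, with the apron towards the robot. The plate corners are at scene (382,230), (414,244), (384,292) and (348,274).

```bash
cat >> h.py <<'E'
def need(target,ydir_deg=None):
    o=ctrl.get_obs();R=np.array(o["ee_rot"]);p=np.array(o["eef_pos"])
    d=R.T@(np.array(target)-p)/.4
    y=np.degrees(np.arctan2(R[1,1],R[0,1]));t=0
    if ydir_deg is not None: t=-((ydir_deg-y+180)%360-180)/45
    print("need units",np.round(d,4),"turn",round(t,3),"| at",np.round(p,4),"ydeg",round(y,1),"q",np.round(o["q"],2),"F",np.round(o["force"],1),"w",round(o["grip_width"],4),"t",round(o["t"],1))
def disp(v,m):
    c,s=np.cos(v[2]),np.sin(v[2]);return np.array([v[0]+c*m[0]-s*m[1],v[1]+s*m[0]+c*m[1],m[2]])
E
python3 - <<'E'
from h import *
np.set_printoptions(precision=4,suppress=True)
S=ctrl.camera("scene")
c=[atz(S,p,.012) for p in [(382,230),(414.4,244),(383.6,292),(347.6,274.4)]]
c=np.array(c);print(c)
a=(c[2]+c[3]-c[0]-c[1])/2;b=(c[0]+c[3]-c[1]-c[2])/2
print(np.linalg.norm(a),np.linalg.norm(b),np.degrees(np.arctan2(a[1],a[0])),np.degrees(np.arctan2(b[1],b[0])),c.mean(0)+.03*a/np.linalg.norm(a))
need([.32,.36,.24]); need([.49,.152,.26],99.5)
E
```

```text
[[0.3865 0.0849 0.012 ]
 [0.3695 0.1884 0.012 ]
 [0.5643 0.2184 0.012 ]
 [0.5831 0.113  0.012 ]]
0.1978276077871425 0.10590536955584184 8.447615141943707 -80.25529941395017 [0.5055 0.1556 0.012 ]
need units [-0.5803 -0.3824 -0.093 ] turn 0 | at [0.1276 0.5607 0.2028] ydeg 77.2 q [ 1.14  0.16  1.6   0.    1.39 -0.21] F [-1.5  0.1 -0.5] w 0.0855 t 2.4
need units [-1.1101 -0.7951 -0.143 ] turn -0.496 | at [0.1276 0.5607 0.2028] ydeg 77.2 q [ 1.14  0.16  1.6   0.    1.39 -0.21] F [-1.5  0.1 -0.5] w 0.0855 t 2.4
```

```bash
python3 -m crank '[[255,-0.1,-0.07,-0.03,-0.1],[255,-0.2,-0.14,-0.06,-0.2],[255,-0.3,-0.21,-0.09,-0.3],[255,-0.4,-0.28,-0.09,-0.4],[255,-0.5,-0.35,-0.12,-0.5],[255,-0.6,-0.42,-0.14,-0.5],[255,-0.7,-0.49,-0.14,-0.5],[255,-0.8,-0.56,-0.14,-0.5],[255,-0.9,-0.64,-0.14,-0.5],[255,-0.95,-0.68,-0.14,-0.5],[255,-0.95,-0.68,-0.14,-0.5],[255,-0.95,-0.68,-0.14,-0.5]]'
python3 - <<'E'
from h import *
need([.49,.152,.26],99.3)
W=ctrl.camera("wrist");save(W,"w0.png")
print(ray(W,(320,200)))
for th in ["dispenser","cover","paddle_top","apron","retainer"]: print(th,[(np.round(m["position"],1).tolist(),round(m["confidence"],2)) for m in ctrl.mark_of(W,th)[:2]])
v=[.504,.154,.163]
print([np.round(proj(W,disp(v,m))) for m in [(0,0,.043),(.034,0,.091),(-.07,0,.012)]])
E
```

```text
t: 3.55
eef_pos: [0.4378, 0.2109, 0.2588]
ee_rot: [[-0.986, -0.167, -0.0], [-0.167, 0.986, 0.0], [0.0, 0.0, -1.0]]
force: [-0.6, 0.2, 0.4]
grip_width: 0.0001
need units [-0.1041 -0.1671 -0.0032] turn 0.007 | at [0.4378 0.2109 0.2588] ydeg 99.6 q [ 0.2  -0.11  1.76  0.    1.49 -1.54] F [-0.6  0.2  0.4] w 0.0001 t 3.5
(array([0.36637781, 0.19782915, 0.43035067]), array([ 0.28962312,  0.06125834, -0.95517845]))
dispenser [([380.2, 38.4], 0.94), ([274.1, 195.1], 0.92)]
cover [([390.4, 30.7], 0.78), ([270.6, 206.6], 0.63)]
paddle_top [([394.3, 53.8], 0.87), ([264.9, 239.9], 0.79)]
apron [([270.8, 153.4], 0.7)]
retainer []
[array([272., 205.]), array([268., 241.]), array([273., 155.])]
```

View pics/w0.png

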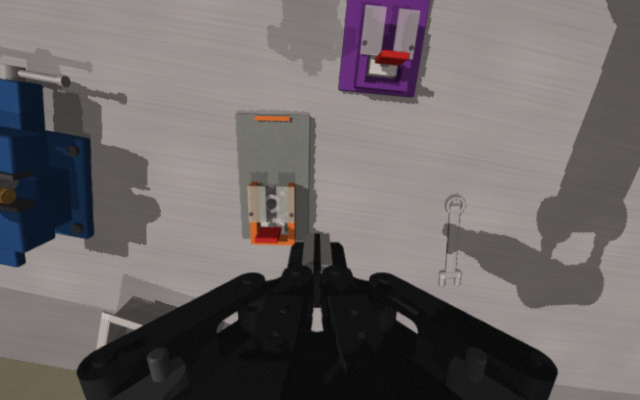

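The wrist view shows the orange dispenser, with paddle (265,237), cover (271,207) and lip (271,119), and the purple one apart at (385,50). The model projects within about 3 px, so I'm going behind the paddle.

```bash
python3 - <<'E'
from h import *
v=[.5035,.152,.163]
need(disp(v,(.075,0,.13)),99.3);need(disp(v,(.075,0,.06)),99.3)
E
```

```text
need units [-0.3252 -0.1771  0.3222] turn 0.01 | at [0.4373 0.2119 0.2589] ydeg 99.8 q [ 0.2  -0.11  1.76  0.    1.49 -1.54] F [-0.4 -0.5  0.3] w -0.0002 t 3.9
need units [-0.3252 -0.1771  0.4972] turn 0.01 | at [0.4373 0.2119 0.2589] ydeg 99.8 q [ 0.2  -0.11  1.76  0.    1.49 -1.54] F [-0.4 -0.5  0.3] w -0.0002 t 3.9
```

```bash
python3 -m crank '[[255,-0.1,-0.06,0,0.01],[255,-0.2,-0.11,0.03,0.01],[255,-0.29,-0.155,0.06,0.01],[255,-0.325,-0.177,0.16,0.01],[255,-0.325,-0.177,0.26,0.01],[255,-0.325,-0.177,0.36,0.01],[255,-0.325,-0.177,0.43,0.01],[255,-0.325,-0.177,0.48,0.01],[255,-0.325,-0.177,0.497,0.01],[255,-0.325,-0.177,0.497,0.01]]'
python3 - <<'E'
from h import *
v=[.5035,.152,.163]
need(disp(v,(.05,0,.06)),99.3)
W=ctrl.camera("wrist");save(W,"w1.png")
for th in ["paddle_top","cover","apron"]: 
  for m in ctrl.mark_of(W,th)[:2]: print(th,np.round(m["position"],1).tolist(),round(m["confidence"],2))
print([np.round(proj(W,disp(v,m))) for m in [(.034,0,.091),(0,0,.043),(-.07,0,.012)]])
E
```

```text
t: 4.85
eef_pos: [0.5766, 0.1646, 0.0593]
ee_rot: [[-0.987, -0.163, -0.002], [-0.163, 0.987, -0.0], [0.002, 0.0, -1.0]]
force: [0.3, -0.7, 1.1]
grip_width: -0.0001
need units [ 0.0605 -0.0015 -0.0017] turn 0.001 | at [0.5766 0.1646 0.0593] ydeg 99.4 q [ 0.08  0.37  1.64  0.    1.13 -1.66] F [ 0.3 -0.7  1.1] w -0.0001 t 4.8
paddle_top [317.5, 178.1] 0.63
cover [315.2, 114.7] 0.87
apron [319.7, 5.5] 0.6
[array([318., 180.]), array([317., 113.]), array([317.,   9.])]
```

View pics/w1.png

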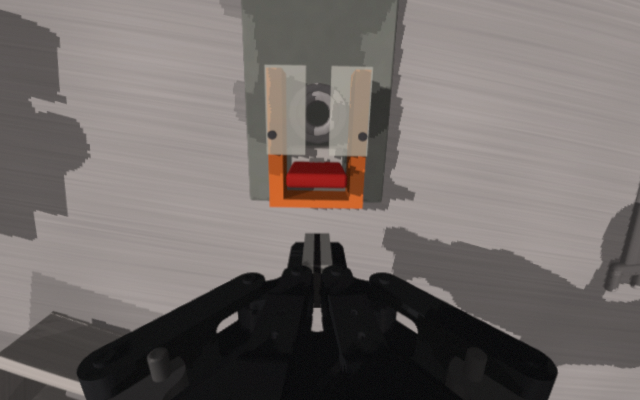

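The wrist view shows the fingers centred behind the red paddle (317,178), aligned with the slot. Now the push, slowly.

```bash
python3 -m crank '[[255,0.02,0,0,0],[255,0.04,0,0,0],[255,0.05,0,0,0],[255,0.06,0,0,0],[255,0.065,0,0,0],[255,0.07,0,0,0],[255,0.075,0,0,0],[255,0.08,0,0,0],[255,0.085,0,0,0],[255,0.09,0,0,0],[255,0.09,0,0,0]]'
python3 -m crank '[[255,0.01,0,0,0],[255,0.02,0,0,0],[255,0.03,0,0,0],[255,0.04,0,0,0],[255,0.05,0,0,0],[255,0.06,0,0,0],[255,0.07,0,0,0],[255,0.08,0,0,0],[255,0.09,0,0,0],[255,0.1,0,0,0],[255,0.11,0,0,0],[255,0.11,0,0,0]]'
python3 - <<'E'
from h import *
v=[.5035,.152,.163]
need(disp(v,(-.02,0,.06)),99.3)
E
```

```text
t: 6.15
eef_pos: [0.5438, 0.1587, 0.0625]
ee_rot: [[-0.987, -0.162, 0.005], [-0.162, 0.987, 0.0], [-0.005, -0.0, -1.0]]
force: [1.9, -0.3, 3.5]
grip_width: -0.0
t: 7.35
eef_pos: [0.4999, 0.1515, 0.0622]
ee_rot: [[-0.987, -0.162, 0.004], [-0.162, 0.987, 0.0], [-0.004, -0.0, -1.0]]
force: [0.4, 0.2, -0.9]
grip_width: -0.0002
need units [ 0.0408 -0.0002  0.0054] turn 0.001 | at [0.4999 0.1515 0.0622] ydeg 99.3 q [ 0.06  0.18  1.87  0.    1.09 -1.67] F [ 0.4  0.2 -0.9] w -0.0002 t 7.3
```

```bash
python3 - <<'E'
from h import *
v=[.5035,.152,.163]
W=ctrl.camera("wrist");save(W,"w2.png",(160,0,480,280),2)
need([.5,.15,.06])
for th in ["paddle_top","retainer"]: 
  for m in ctrl.mark_of(W,th)[:2]: print(th,np.round(m["position"],1).tolist(),round(m["confidence"],2))
for d in (0,.02,.04,.05,.06,.07): print(d,proj(W,disp(v,(.034-d,0,.091))))
E
```

```text
need units [ 0.0013 -0.0035  0.0059] turn 0 | at [0.5003 0.1515 0.0624] ydeg 99.3 q [ 0.06  0.18  1.87  0.    1.09 -1.67] F [0.1 0.4 0. ] w -0.0 t 7.4
retainer [320.4, 210.6] 0.67
0 [318.2007044  302.80783314]
0.02 [318.2505745  274.48728032]
0.04 [318.303125   243.88932508]
0.05 [318.33042318 227.67422952]
0.06 [318.35840648 210.8142002 ]
0.07 [318.38707189 193.28321493]
```

View pics/w2.png

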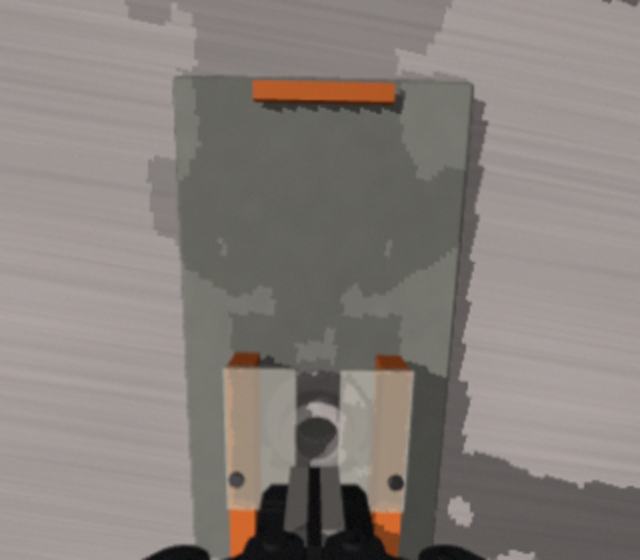

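```bash
python3 - <<'E'
from h import *
v=[.5035,.152,.163]
S=ctrl.camera("scene");D=ctrl.camera("side")
a=S["color"][200:310,320:450,::-1];b=D["color"][150:240,230:340,::-1]
f=lambda i:cv2.resize(i,(400,400*i.shape[0]//i.shape[1]),interpolation=cv2.INTER_CUBIC)[:320]
cv2.imwrite("pics/m3.png",np.hstack([f(a),f(b)]))
W=ctrl.camera("wrist")
for x in (0,-.02,-.04): print(x,proj(W,disp(v,(x,0,.036))))
for n,c in(("S",S),("D",D)):
    t=[(m["box"],round(m["confidence"],2)) for m in ctrl.trace(c,"paddle_top")[:2]];print(n,t,[np.round(proj(c,disp(v,(.034-d,0,.091)))) for d in (0,.07)])
E
```

```text
0 [318.06316453 217.45466006]
-0.02 [318.09470659 192.35058476]
-0.04 [318.12726803 165.79179778]
S [([362.1, 250.3, 380.4, 277.7], 0.65), ([449.4, 222.4, 468.3, 249.7], 0.61)] [array([374., 254.]), array([386., 237.])]
D [([215.9, 180.6, 223.8, 194.1], 0.55), ([294.8, 175.6, 299.3, 190.4], 0.39)] [array([296., 178.]), array([280., 186.])]
```

View pics/m3.png

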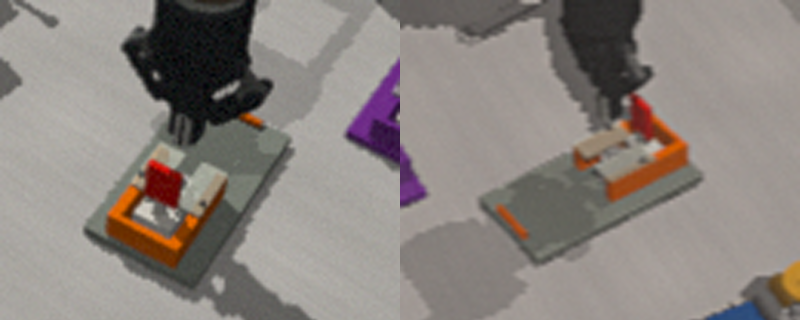

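The fingertips at scene (380,245) / side (286,182) are now on the apron side of the paddle. The paddle is still at rest at scene (371,262), so they passed it instead of pushing it. I'll check the true tip height.

```bash
python3 - <<'E'
from h import *
np.set_printoptions(precision=4,suppress=True)
S=ctrl.camera("scene");D=ctrl.camera("side")
o=ctrl.get_obs();p=o["eef_pos"]
print(p,proj(S,p),proj(D,p), tri([(S,(379.5,246)),(D,(287,182))]))
v=[.5035,.152,.163]
# red pixel blob extents near orange paddle
for n,c,(l,t,r,b) in(("S",S,(350,235,400,290)),("D",D,(280,160,320,200))):
    h=cv2.cvtColor(c["color"][t:b,l:r],cv2.COLOR_RGB2HSV);m=((h[...,0]<4)|(h[...,0]>174))&(h[...,1]>170)&(h[...,2]>80)
    y,x=np.nonzero(m);print(n,x.min()+l,y.min()+t,x.max()+l,y.max()+t, "model", *[np.round(proj(c,disp(v,(xx,yy,z))),0) for xx in(.034,) for yy in(-.016,.016) for z in(.049,.091)])
E
```

```text
[0.5005 0.1515 0.0623] [379.1507 252.0977] [287.9182 187.8237] (array([0.5008, 0.1522, 0.0888]), [0.8, 0.6])
S 367 252 378 266 model [367. 262.] [368. 252.] [378. 267.] [379. 257.]
D 294 177 298 187 model [299. 189.] [299. 180.] [294. 184.] [293. 175.]
```

```bash
python3 - <<'E'
from h import *
np.set_printoptions(precision=4,suppress=True)
W=ctrl.camera("wrist");S=ctrl.camera("scene")
o=ctrl.get_obs();p=np.array(o["eef_pos"])
for dz in(0,.01,.02,.03): print(dz,proj(W,p+[0,0,dz]),proj(S,p+[0,0,dz]))
a=W["color"][190:290,260:380,::-1];b=S["color"][225:275,350:410,::-1]
f=lambda i:cv2.resize(i,(400,400*i.shape[0]//i.shape[1]),interpolation=cv2.INTER_NEAREST)[:330]
cv2.imwrite("pics/m4.png",np.hstack([f(a),f(b)]))
E
```

```text
0 [318.191  227.6034] [379.1565 252.0921]
0.01 [318.2614 233.8253] [379.5193 249.6436]
0.02 [318.3398 240.7598] [379.8868 247.1602]
0.03 [318.4277 248.5359] [380.2591 244.6413]
```

View pics/m4.png

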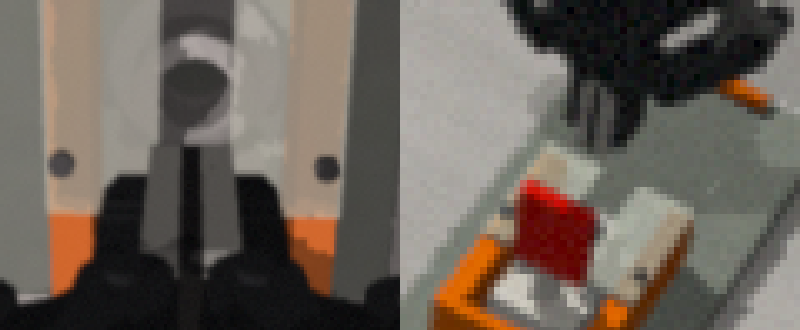

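Both views put the real fingertips about 27 mm behind the reported TCP, at z≈0.089. That explains it: the fingers rode over the paddle top (0.091) with a light 3.5 N. I'll go back over the paddle and push lower.

```bash
python3 -m crank '[[255,0,0,-0.06,0],[255,0,0,-0.12,0],[255,-0.06,0,-0.12,0],[255,-0.14,0,-0.12,0],[255,-0.2,0,-0.12,0],[255,-0.22,0,-0.1,0],[255,-0.22,0,-0.02,0],[255,-0.22,0,0.04,0],[255,-0.22,0,0.06,0],[255,-0.22,0,0.06,0],[255,-0.22,0,0.06,0]]'
python3 - <<'E'
from h import *
v=[.5035,.152,.163]
need(disp(v,(.05,0,.038)),99.3)
E
```

```text
t: 9.05
eef_pos: [0.5879, 0.1659, 0.0397]
ee_rot: [[-0.987, -0.162, 0.006], [-0.162, 0.987, 0.001], [-0.006, -0.0, -1.0]]
force: [0.2, -0.6, 1.3]
grip_width: 0.0001
need units [0.0889 0.     0.0038] turn 0.001 | at [0.5879 0.1659 0.0397] ydeg 99.3 q [ 0.08  0.42  1.63  0.    1.1  -1.66] F [ 0.2 -0.6  1.3] w 0.0001 t 9.1
```

```bash
python3 -m crank '[[255,0.03,0,0,0],[255,0.06,0,0,0],[255,0.07,0,0,0],[255,0.08,0,0,0],[255,0.085,0,0,0],[255,0.09,0,0,0],[255,0.095,0,0,0],[255,0.1,0,0,0],[255,0.105,0,0,0],[255,0.11,0,0,0],[255,0.115,0,0,0]]'
python3 - <<'E'
from h import *
v=[.5035,.152,.163]
need(disp(v,(.05,0,.038)),99.3)
S=ctrl.camera("scene")
l,t,r,b=350,225,400,290
h=cv2.cvtColor(S["color"][t:b,l:r],cv2.COLOR_RGB2HSV);m=((h[...,0]<4)|(h[...,0]>174))&(h[...,1]>170)&(h[...,2]>80)
y,x=np.nonzero(m);print(x.min()+l,y.min()+t,x.max()+l,y.max()+t)
E
```

```text
t: 10.15
eef_pos: [0.543, 0.1586, 0.0399]
ee_rot: [[-0.987, -0.162, 0.008], [-0.162, 0.987, 0.001], [-0.008, -0.0, -1.0]]
force: [3.3, 2.1, 0.8]
grip_width: -0.0004
need units [-0.0248 -0.0001  0.0049] turn 0.001 | at [0.543  0.1586 0.0399] ydeg 99.3 q [ 0.07  0.31  1.76  0.    1.06 -1.66] F [3.3 2.1 0.8] w -0.0004 t 10.2
377 258 379 264
```

Contact made: 3.3 N along the push direction. Continuing.

```bash
python3 -m crank '[[255,0.012,0,0,0],[255,0.024,0,0,0],[255,0.036,0,0,0],[255,0.048,0,0,0],[255,0.06,0,0,0],[255,0.072,0,0,0],[255,0.084,0,0,0],[255,0.096,0,0,0],[255,0.108,0,0,0],[255,0.12,0,0,0],[255,0.13,0,0,0],[255,0.13,0,0,0]]'
python3 - <<'E'
from h import *
v=[.5035,.152,.163]
need(disp(v,(-.02,0,.038)),99.3)
E
python3 -m crank '[[255,0.005,0,0,0],[255,0.01,0,0,0],[255,0.014,0,0,0],[255,0.014,0,0,0]]'
```

```text
t: 11.4
eef_pos: [0.4917, 0.1509, 0.04]
ee_rot: [[-0.987, -0.162, 0.009], [-0.162, 0.987, 0.003], [-0.01, 0.001, -1.0]]
force: [5.9, 6.2, 0.3]
grip_width: -0.0002
need units [ 0.0205 -0.0022  0.0048] turn 0.0 | at [0.4917 0.1509 0.04  ] ydeg 99.3 q [ 0.06  0.19  1.91  0.    1.03 -1.67] F [5.9 6.2 0.3] w -0.0002 t 11.4
t: 11.8
eef_pos: [0.4866, 0.1503, 0.0401]
ee_rot: [[-0.987, -0.162, 0.011], [-0.162, 0.987, 0.003], [-0.012, 0.001, -1.0]]
force: [6.6, 3.1, -2.1]
grip_width: 0.0002
```

```bash
python3 -m crank '[[255,0.005,0,0,0],[255,0.01,0,0,0],[255,0.01,0,0,0]]'; python3 -m crank '[[255,0.005,0,0,0],[255,0.01,0,0,0],[255,0.01,0,0,0]]'
python3 - <<'E'
from h import *
v=[.5035,.152,.163]
need(disp(v,(-.02,0,.038)),99.3)
W=ctrl.camera("wrist");save(W,"w5.png",(160,0,480,280),2)
for m in ctrl.mark_of(W,"retainer")[:2]: print(np.round(m["position"],1),m["confidence"],atz(W,m["position"],.012))
print("expected apron",disp(v,(-.07,0,.012)))
E
```

```text
t: 12.1
eef_pos: [0.4832, 0.1498, 0.0402]
ee_rot: [[-0.987, -0.161, 0.014], [-0.161, 0.987, 0.004], [-0.014, 0.001, -1.0]]
force: [6.2, 3.2, -3.1]
grip_width: -0.0002
t: 12.4
eef_pos: [0.4833, 0.1497, 0.0406]
ee_rot: [[-0.987, -0.16, 0.025], [-0.16, 0.987, 0.006], [-0.025, 0.002, -1.0]]
force: [18.6, 5.7, -14.2]
grip_width: 0.0
need units [-0.0006 -0.0026  0.0066] turn -0.002 | at [0.4833 0.1497 0.0406] ydeg 99.2 q [ 0.06  0.16  1.95  0.01  1.01 -1.68] F [ 18.6   5.7 -14.2] w 0.0 t 12.4
[308.6 151.2] 0.58 [0.4380728 0.1355333 0.012    ]
expected apron [0.43442786 0.14064046 0.012     ]
```

The force jumped to 18.6 N with no further motion, so the stroke end is reached. I'm backing off so the ejector follows back, then rising.

```bash
python3 -m crank '[[255,-0.02,0,0,0],[255,-0.04,0,0,0],[255,-0.06,0,0,0],[255,-0.08,0,0,0],[255,-0.1,0,0,0],[255,-0.12,0,0,0],[255,-0.14,0,0,0],[255,-0.16,0,0,0],[255,-0.18,0,0,0],[255,-0.2,0,0,0],[255,-0.22,0,-0.01,0],[255,-0.22,0,-0.1,0]]'
python3 -m crank '[[100,0.02,0,-0.1,0],[100,0.1,0,-0.2,0],[100,0.2,0,-0.25,0],[100,0.28,0,-0.25,0],[100,0.28,0,-0.25,0]]'
python3 - <<'E'
from h import *
np.set_printoptions(precision=4,suppress=True)
v=[.5035,.152,.163]
need(disp(v,(-.07,0,.06)),99.3)
W=ctrl.camera("wrist");S=ctrl.camera("scene");D=ctrl.camera("side");save(W,"w6.png")
for n,c in(("W",W),("S",S),("D",D)):
    for th in ("retainer","paddle_top"):
        for m in ctrl.mark_of(c,th)[:2]: print(n,th,np.round(m["position"],1),round(m["confidence"],2),atz(c,m["position"],.012 if th=="retainer" else .091))
for m in ctrl.trace(W,"retainer")[:2]: print(m["box"],m["confidence"])
E
```

```text
t: 13.7
eef_pos: [0.5658, 0.1634, 0.0786]
ee_rot: [[-0.987, -0.16, 0.014], [-0.16, 0.987, 0.005], [-0.015, 0.003, -1.0]]
force: [0.1, 0.2, 0.1]
grip_width: 0.0003
t: 14.2
eef_pos: [0.4509, 0.1451, 0.1772]
ee_rot: [[-0.987, -0.161, 0.012], [-0.161, 0.987, 0.005], [-0.013, 0.003, -1.0]]
force: [0.1, 0.4, -0.8]
grip_width: 0.052
need units [ 0.0462 -0.0053  0.2923] turn -0.001 | at [0.4509 0.1451 0.1772] ydeg 99.3 q [ 0.05 -0.1   1.91  0.    1.32 -1.68] F [ 0.1  0.4 -0.8] w 0.052 t 14.2
W retainer [314.2 163. ] 0.89 [0.4379 0.1394 0.012 ]
W retainer [ 43.6 178.8] 0.7 [ 0.5126 -0.2022  0.012 ]
W paddle_top [501.8  30.3] 0.87 [0.2863 0.2755 0.091 ]
W paddle_top [313.3 268.7] 0.68 [0.5358 0.1545 0.091 ]
S retainer [388.3 251.1] 0.54 [0.4423 0.1472 0.012 ]
S paddle_top [463.8 221.7] 0.62 [0.2743 0.2758 0.091 ]
S paddle_top [369.9 253. ] 0.59 [0.5403 0.1479 0.091 ]
D retainer [273.4 203. ] 0.41 [0.4401 0.1539 0.012 ]
D paddle_top [216.7 181.7] 0.49 [0.2786 0.2747 0.091 ]
D paddle_top [299.7 177.9] 0.44 [0.5486 0.1499 0.091 ]
[296.1, 145.0, 330.7, 183.5] 0.61
```

View pics/w6.png

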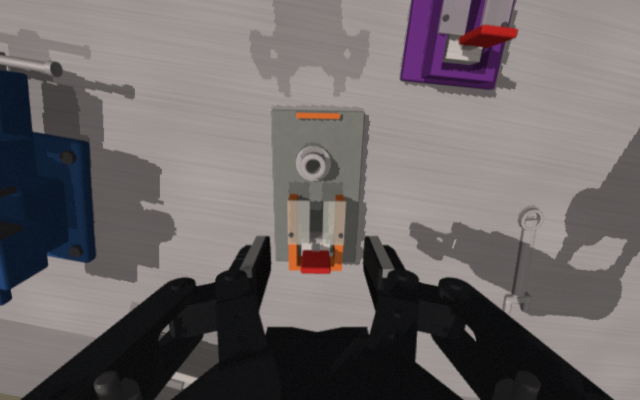

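The retainer stands on the apron at wrist (313,163), and the ejector is back at rest (316,262). Next I move over it and measure from a second wrist position.

```bash
cat > /tmp/W0.py <<'E'
E
python3 - <<'E'
from h import *
import pickle
W=ctrl.camera("wrist");pickle.dump({k:W[k] for k in("mtx","dist","rvec","tvec","color")},open("/tmp/W0","wb"))
need([.4375,.1405,.09],99.3)
E
python3 -m crank '[[95,0.015,-0.003,0.06,0],[95,0.03,-0.005,0.12,0],[95,0.033,-0.007,0.18,0],[95,0.033,-0.007,0.21,0],[95,0.033,-0.007,0.218,0],[95,0.033,-0.007,0.218,0]]'
python3 - <<'E'
from h import *
import pickle
np.set_printoptions(precision=4,suppress=True)
W0=pickle.load(open("/tmp/W0","rb"))
W=ctrl.camera("wrist");save(W,"w7.png")
m=ctrl.mark_of(W,"retainer");
for k in m: print(np.round(k["position"],1),round(k["confidence"],2))
print(ctrl.trace(W,"retainer")[0]["box"])
if m: print(tri([(W0,(313.9,163)),(W,m[0]["position"])]),atz(W,m[0]["position"],.012))
need([.4375,.1405,-.004],99.3)
E
```

```text
need units [ 0.0459 -0.005   0.2162] turn -0.002 | at [0.4541 0.145  0.1767] ydeg 99.2 q [ 0.05 -0.09  1.91  0.    1.31 -1.68] F [-0.4  0.7 -0.1] w 0.0519 t 14.8
t: 15.35
eef_pos: [0.4431, 0.1406, 0.0896]
ee_rot: [[-0.987, -0.16, 0.014], [-0.16, 0.987, 0.005], [-0.014, 0.003, -1.0]]
force: [0.3, 0.9, 0.5]
grip_width: 0.0535
[319.5 188.9] 0.88
[0.0, 153.6, 46.1, 308.7]
(array([ 0.445 ,  0.1412, -0.0118]), [1.5, 1.9]) [0.4377 0.1416 0.012 ]
need units [0.0199 0.0016 0.2364] turn -0.002 | at [0.4439 0.1406 0.0907] ydeg 99.2 q [ 0.04 -0.02  2.02  0.01  1.13 -1.69] F [-0.4  0.2  0.1] w 0.054 t 15.5
```

View pics/w7.png

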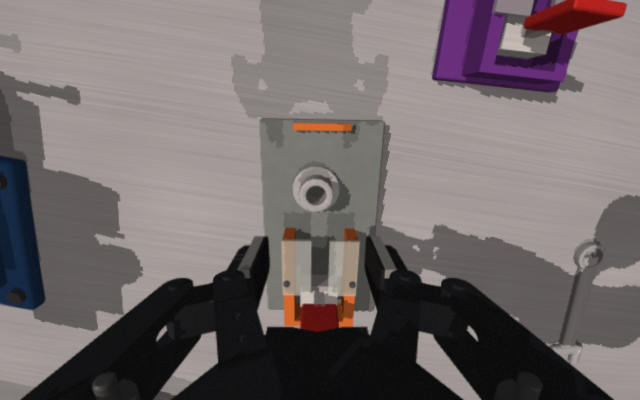

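The retainer hub hole shows at about (316,192), centred between the fingers (265 to 372). I'll cross-check using the hole rim at z≈0.036 in both wrist views.

```bash
python3 - <<'E'
from h import *
import pickle
np.set_printoptions(precision=4,suppress=True)
W0=pickle.load(open("/tmp/W0","rb"))
W=ctrl.camera("wrist")
out=[]
for c,(l,t,r,b) in((W0,(290,140,335,190)),(W,(290,165,342,215))):
    g=cv2.cvtColor(c["color"],cv2.COLOR_RGB2GRAY)[t:b,l:r]
    m=(g<75).astype(np.uint8)
    n,lab,st,ce=cv2.connectedComponentsWithStats(m)
    print([(st[i].tolist(),np.round(ce[i]+[l,t],1)) for i in range(1,n) if st[i][4]>15])
for c,p in((W0,(313.5,165)),(W,(316,193))): print(atz(c,p,.036),atz(c,p,.03))
print(tri([(W0,(313.5,165)),(W,(316,193))]))
E
```

```text
[([31, 14, 14, 24, 117], array([330.7, 168.9])), ([17, 17, 14, 13, 134], array([312.9, 162.4]))]
[([28, 10, 14, 11, 42], array([325.9, 178.4])), ([39, 12, 13, 33, 133], array([337.8, 198.6])), ([17, 20, 17, 17, 213], array([314.5, 192.4]))]
[0.4394 0.1382 0.036 ] [0.4405 0.1384 0.03  ]
[0.4364 0.1379 0.036 ] [0.4382 0.1382 0.03  ]
(array([0.4444, 0.139 , 0.009 ]), [0.2, 0.2])
```

```bash
python3 - <<'E'
from h import *
need([.4368,.1385,.03],99.3);need([.4368,.1385,-.004],99.3)
E
```

```text
need units [ 0.0207 -0.0028  0.1511] turn -0.002 | at [0.4438 0.1406 0.0906] ydeg 99.2 q [ 0.04 -0.02  2.02  0.01  1.13 -1.69] F [ 0.1 -1.1 -0.3] w 0.0532 t 15.6
need units [ 0.0221 -0.0031  0.2361] turn -0.002 | at [0.4438 0.1406 0.0906] ydeg 99.2 q [ 0.04 -0.02  2.02  0.01  1.13 -1.69] F [ 0.1 -1.1 -0.3] w 0.0532 t 15.6
```

```bash
python3 -m crank '[[95,0.012,-0.003,0.04,0],[95,0.021,-0.003,0.08,0],[95,0.021,-0.003,0.12,0],[95,0.021,-0.003,0.14,0],[95,0.021,-0.003,0.15,0],[95,0.021,-0.003,0.16,0],[95,0.022,-0.003,0.17,0],[95,0.022,-0.003,0.18,0],[95,0.022,-0.003,0.19,0],[95,0.022,-0.003,0.19,0]]'; python3 - <<'E'
from h import *
need([.4368,.1385,-.004],99.3)
S=ctrl.camera("scene");D=ctrl.camera("side");p=ctrl.get_obs()["eef_pos"]
a=S["color"][215:275,355:425,::-1];b=D["color"][165:225,245:315,::-1]
f=lambda i:cv2.resize(i,(400,343),interpolation=cv2.INTER_CUBIC)
cv2.imwrite("pics/m8.png",np.hstack([f(a),f(b)]))
print(proj(S,p),proj(D,p))
E
```

```text
t: 16.55
eef_pos: [0.4361, 0.1384, 0.014]
ee_rot: [[-0.987, -0.16, 0.015], [-0.16, 0.987, 0.005], [-0.016, 0.003, -1.0]]
force: [-0.8, -0.6, 0.1]
grip_width: 0.0536
need units [-0.001  -0.0002  0.0449] turn -0.002 | at [0.4361 0.1384 0.014 ] ydeg 99.2 q [ 0.04  0.09  2.08  0.01  0.95 -1.7 ] F [-0.8 -0.6  0.1] w 0.0536 t 16.6
[387.04355944 247.84919815] [274.25447685 205.43106569]
```

View pics/m8.png

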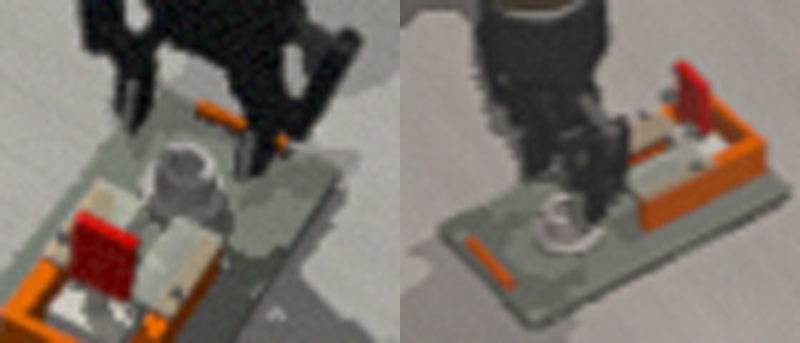

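No contact at reported z 0.014, which agrees with the tips being about 25-30 mm behind the TCP. The hub sits between the fingers, so I descend the last 18 mm gently and close.

```bash
python3 -m crank '[[95,0,0,0.01,0],[95,0,0,0.02,0],[95,0,0,0.03,0],[95,0,0,0.04,0],[95,0,0,0.045,0],[95,0,0,0.045,0]]'
python3 -m crank '[[130,0,0,0,0],[150,0,0,0,0],[170,0,0,0,0],[190,0,0,0,0],[210,0,0,0,0],[230,0,0,0,0],[255,0,0,0,0],[255,0,0,0,0],[255,0,0,0,0]]'
```

```text
t: 17.25
eef_pos: [0.4364, 0.1385, -0.004]
ee_rot: [[-0.987, -0.16, 0.015], [-0.16, 0.987, 0.005], [-0.016, 0.003, -1.0]]
force: [-0.4, -0.6, -0.1]
grip_width: 0.0534
t: 18.15
eef_pos: [0.4368, 0.1385, -0.0035]
ee_rot: [[-0.987, -0.16, 0.015], [-0.16, 0.987, 0.005], [-0.016, 0.003, -1.0]]
force: [-1.9, -0.0, 6.3]
grip_width: 0.027
```

```bash
python3 - <<'E'
from h import *
np.set_printoptions(precision=4,suppress=True)
o=ctrl.get_obs();p=np.array(o["eef_pos"]);print(o["force"],o["torque"],o["grip_width"])
W=ctrl.camera("wrist");S=ctrl.camera("scene");D=ctrl.camera("side")
for n,c in(("W",W),("S",S),("D",D)):
    print(n,[(np.round(k["position"],1),round(k["confidence"],2),atz(c,k["position"],.012)) for k in ctrl.mark_of(c,"retainer")[:2]],"TCP xy at .012",proj(c,[p[0],p[1],.012]))
a=W["color"][130:290,230:406,::-1];b=S["color"][215:275,355:421,::-1]
f=lambda i:cv2.resize(i,(400,364),interpolation=cv2.INTER_CUBIC)
cv2.imwrite("pics/m9.png",np.hstack([f(a),f(b)]))
E
```

```text
[-1.8853 -0.0008  6.2526] [-0.0294  0.3483 -0.0451] 0.027014462555983554
W [(array([316.1, 236. ]), 0.56, array([0.4358, 0.137 , 0.012 ]))] TCP xy at .012 [318.3647 237.8015]
S [(array([386.9, 248.7]), 0.62, array([0.4376, 0.139 , 0.012 ])), (array([281.3, 161. ]), 0.57, array([ 0.3469, -0.4026,  0.012 ]))] TCP xy at .012 [386.9324 248.4687]
D [(array([262.3, 149.7]), 0.68, array([0.5328, 0.4662, 0.012 ])), (array([271.2, 207.9]), 0.52, array([0.4224, 0.1345, 0.012 ]))] TCP xy at .012 [274.3451 205.8752]
```

View pics/m9.png

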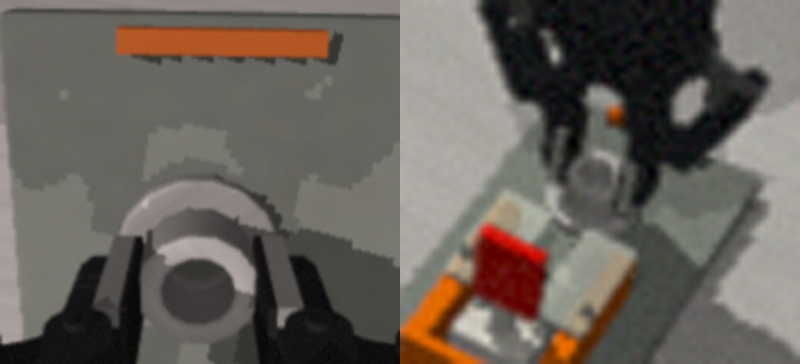

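The hub is held between the pads: in the crop, hub (198,285), pads at 120 and 280. A network mark puts the retainer within 1-2 mm of the TCP axis. Lifting.

```bash
python3 -m crank '[[255,0,0,-0.02,0],[255,0,0,-0.04,0],[255,0,0,-0.08,0],[255,0,0,-0.14,0],[255,0,0,-0.22,0],[255,0,0,-0.32,0],[255,0,0,-0.42,0],[255,0,0,-0.52,0],[255,0,0,-0.6,0],[255,0,0,-0.64,0],[255,0,0,-0.64,0]]'
python3 - <<'E'
from h import *
np.set_printoptions(precision=4,suppress=True)
o=ctrl.get_obs();p=np.array(o["eef_pos"]);R=np.array(o["ee_rot"]);print(p,o["force"],o["torque"],o["grip_width"],o["t"])
W=ctrl.camera("wrist");S=ctrl.camera("scene");D=ctrl.camera("side")
for n,c in(("W",W),("S",S),("D",D)):
  for th in("retainer","stem_top","cap_top","vise"):
    print(n,th,[(np.round(k["position"],1),round(k["confidence"],2)) for k in ctrl.mark_of(c,th)[:2]])
save(W,"w10.png")
need([.5135,-.21,.26])
E
```

```text
t: 19.55
eef_pos: [0.4344, 0.1373, 0.256]
ee_rot: [[-0.987, -0.16, 0.022], [-0.16, 0.987, 0.005], [-0.023, 0.002, -1.0]]
force: [0.2, 0.1, -0.7]
grip_width: 0.0271
[0.4344 0.1373 0.256 ] [ 0.2404  0.1058 -0.7269] [-0.0031  0.0259 -0.0109] 0.027055817912550236 19.55
W retainer [(array([317.6, 239.9]), 0.74)]
W stem_top []
W cap_top []
W vise [(array([ 94.8, 175.9]), 0.67), (array([213. , 335.5]), 0.48)]
S retainer [(array([396.4, 175.7]), 0.65)]
S stem_top [(array([278.8, 155.3]), 0.82), (array([227.7, 181.3]), 0.54)]
S cap_top [(array([279.6, 161.2]), 0.48)]
S vise [(array([287.2, 211.9]), 0.94), (array([387.5, 248. ]), 0.63)]
D retainer [(array([269.3, 152.9]), 0.48)]
D stem_top []
D cap_top [(array([342. , 225.9]), 0.71)]
D vise [(array([289.7, 191. ]), 0.74), (array([261.7, 153.7]), 0.7)]
need units [-0.0602 -0.889  -0.0201] turn 0 | at [0.4329 0.1372 0.2525] ydeg 99.2 q [ 0.04 -0.21  1.86  0.    1.48 -1.7 ] F [-0.4 -0.4 -1. ] w 0.0271 t 20.3
```

```bash
python3 -m crank '[[255,0,-0.08,-0.01,0],[255,0,-0.18,-0.02,0],[255,0,-0.28,-0.02,0],[255,0,-0.38,-0.02,0],[255,0,-0.48,-0.02,0],[255,0,-0.56,-0.02,0],[255,0,-0.62,-0.02,0],[255,0,-0.65,-0.02,0],[255,0,-0.65,-0.02,0],[255,0,-0.65,-0.02,0]]'
cat > look.py <<'E'
from h import *
import pickle,sys
np.set_printoptions(precision=4,suppress=True)
o=ctrl.get_obs();print(o["eef_pos"],np.round(o["force"],1),o["grip_width"],o["t"])
W=ctrl.camera("wrist")
for th,z in(("stem_top",.215),("cap_top",.186),("retainer",.186)):
    for k in ctrl.mark_of(W,th)[:2]: print(th,np.round(k["position"],1),round(k["confidence"],2),atz(W,k["position"],z))
pickle.dump({k:W[k] for k in("mtx","dist","rvec","tvec","color")},open(sys.argv[1],"wb"));save(W,sys.argv[1]+".png")
E
python3 look.py pics/w11
```

```text
t: 21.3
eef_pos: [0.4743, -0.1186, 0.2597]
ee_rot: [[-0.987, -0.161, 0.015], [-0.161, 0.987, 0.006], [-0.016, 0.003, -1.0]]
force: [0.3, 0.0, -0.4]
grip_width: 0.0271
[ 0.4743 -0.1186  0.2597] [ 0.3  0.  -0.4] 0.027114546850530743 21.3
stem_top [201.4 232.1] 0.91 [ 0.514  -0.2131  0.215 ]
cap_top [217.4 217.4] 0.75 [ 0.5113 -0.2093  0.186 ]
retainer [317.9 237.6] 0.8 [ 0.5169 -0.1113  0.186 ]
```

```bash
python3 -m crank '[[255,0.03,-0.05,0,0],[255,0.08,-0.12,0,0],[255,0.1,-0.14,0,0],[255,0.1,-0.14,0,0],[255,0.1,-0.14,0,0]]'
sed -i 's/;save(W.*$//' look.py; python3 look.py pics/w12
python3 - <<'E'
from h import *
import pickle
np.set_printoptions(precision=4,suppress=True)
A=pickle.load(open("pics/w11","rb"));B=pickle.load(open("pics/w12","rb"))
b=cv2.resize(B["color"][100:300,120:340,::-1],(400,364),interpolation=cv2.INTER_CUBIC);a=cv2.resize(A["color"][130:330,120:340,::-1],(400,364),interpolation=cv2.INTER_CUBIC)
cv2.imwrite("pics/m13.png",np.hstack([a,b]))
E
```

```text
t: 22.0
eef_pos: [0.4443, -0.1794, 0.2592]
ee_rot: [[-0.987, -0.162, 0.016], [-0.162, 0.987, 0.006], [-0.017, 0.003, -1.0]]
force: [0.1, 0.6, -1.3]
grip_width: 0.0269
[ 0.4443 -0.1794  0.2592] [ 0.1  0.6 -1.3] 0.026851853085206264 22.0
stem_top [288.3 200.8] 0.58 [ 0.4439 -0.2039  0.215 ]
cap_top [277.2 256. ] 0.58 [ 0.5131 -0.2087  0.186 ]
retainer [316.3 241. ] 0.62 [ 0.4905 -0.173   0.186 ]
retainer [288.9 202.5] 0.54 [ 0.4554 -0.2046  0.186 ]
```

View pics/m13.png

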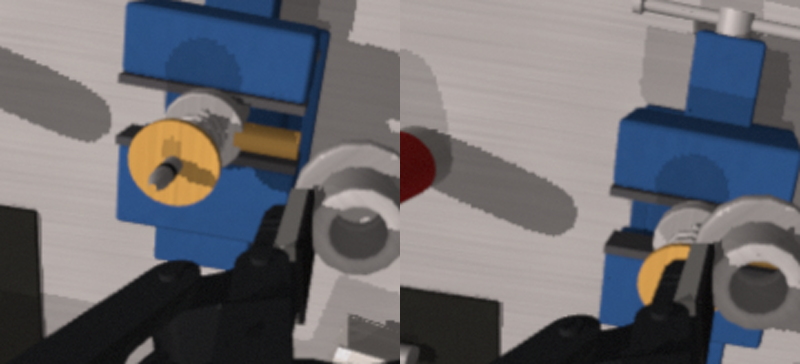

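The left crop shows the stem tip at full-image (203.5,231.5) with the brass cap centred at about (216,220). The retainer hole is at about (317,252). Now I compute the axes of both.

```bash
python3 - <<'E'
from h import *
import pickle
from scipy.optimize import least_squares
np.set_printoptions(precision=4,suppress=True)
A=pickle.load(open("pics/w11","rb"));B=pickle.load(open("pics/w12","rb"))
def ell(c,box,n):
    l,t,r,b=box;h=cv2.cvtColor(c["color"][t:b,l:r],cv2.COLOR_RGB2HSV)
    m=((h[...,0]>12)&(h[...,0]<28)&(h[...,1]>110)&(h[...,2]>90)).astype(np.uint8)
    m=cv2.morphologyEx(m,cv2.MORPH_OPEN,np.ones((3,3)))
    k,lab,st,ce=cv2.connectedComponentsWithStats(m);i=1+st[1:,4].argmax()
    cs,_=cv2.findContours((lab==i).astype(np.uint8),cv2.RETR_EXTERNAL,cv2.CHAIN_APPROX_NONE)
    hull=cv2.convexHull(np.vstack(cs));e=cv2.fitEllipse(hull);print(n,np.array(e[0])+[l,t],e[1],st[i]);return np.array(e[0])+[l,t]
pa=ell(A,(180,190,245,250),"A");print("cap by ellipse",atz(A,pa,.186),"tip",atz(A,(203,231.5),.215))
S=ctrl.camera("scene");D=ctrl.camera("side")
ps=ell(S,(265,145,295,175),"S");pd=ell(D,(328,210,360,240),"D")
print(atz(S,ps,.186),atz(D,pd,.186),tri([(A,pa),(S,ps),(D,pd)]),tri([(A,(203,231.5)),(S,(277.4,154.4)),(D,(342.3,219.8))]))
# retainer vs TCP
for nm,c,tcp,R,px,hole in(("A",A,[.4743,-.1186,.2597],[[-.987,-.161,.015],[-.161,.987,.006],[-.016,.003,-1]],(317.9,237.6),(316.9,252)),("B",B,[.4443,-.1794,.2592],[[-.987,-.162,.016],[-.162,.987,.006],[-.017,.003,-1]],(316.3,241),(314,256))):
    tcp=np.array(tcp);R=np.array(R)
    for q,dz in((px,.016),(hole,.04)):
        X=atz(c,q,tcp[2]+dz);print(nm,"retainer in tool xy",(R.T@(X-tcp)))
E
```

```text
A [215.3408 218.4977] (45.68222427368164, 51.191558837890625) [  11    6   50   47 1646]
cap by ellipse [ 0.5128 -0.2112  0.186 ] tip [ 0.5132 -0.2118  0.215 ]
S [278.6483 164.0455] (10.343940734863281, 15.50316333770752) [  6  14  16  11 119]
D [341.8848 227.2449] (12.186697006225586, 18.134794235229492) [  5  12  18  12 153]
[ 0.5177 -0.2087  0.186 ] [ 0.51   -0.2101  0.186 ] (array([ 0.5132, -0.2107,  0.184 ]), [1.2, 0.8, 1.0]) (array([ 0.5127, -0.2113,  0.2166]), [0.4, 1.0, 0.9])
A retainer in tool xy [ 0.0001 -0.0003 -0.016 ]
A retainer in tool xy [ 0.003  -0.0009 -0.0401]
B retainer in tool xy [-0.0021 -0.0012 -0.016 ]
B retainer in tool xy [ 0.0007 -0.0024 -0.04  ]
```

Stem axis (0.5131, -0.2112); triangulated heights 0.184 and 0.217 match the stated 0.186 and 0.215. The retainer is within 1-2 mm of the TCP axis. Moving above the stem.

```bash
python3 -m crank '[[255,-0.06,-0.02,0,0],[255,-0.12,-0.04,0,0],[255,-0.155,-0.047,0,0],[255,-0.165,-0.049,0,0],[255,-0.165,-0.049,0,0],[255,-0.165,-0.049,0,0]]'
python3 - <<'E'
from h import *
need([.514,-.211,.215])
W=ctrl.camera("wrist");p=ctrl.get_obs()["eef_pos"]
print(proj(W,[.5131,-.2112,.215]),proj(W,[.5131,-.2112,.2]))
cv2.imwrite("pics/m14.png",cv2.resize(W["color"][200:290,270:370,::-1],None,fx=5,fy=5,interpolation=cv2.INTER_CUBIC))
E
```

```text
t: 22.9
eef_pos: [0.5121, -0.188, 0.2601]
ee_rot: [[-0.987, -0.163, 0.015], [-0.163, 0.987, 0.006], [-0.016, 0.003, -1.0]]
force: [0.2, 0.6, -0.6]
grip_width: 0.0268
need units [ 0.0064 -0.0579  0.1124] turn 0 | at [ 0.5121 -0.188   0.2601] ydeg 99.4 q [-0.58  0.04  1.61  0.01  1.48 -2.32] F [ 0.2  0.6 -0.6] w 0.0268 t 22.9
[289.7378812  202.34042958] [291.28565268 196.87170582]
```

```bash
python3 -m crank '[[255,0.003,-0.03,0,0],[255,0.0064,-0.058,0,0],[255,0.0064,-0.058,0,0],[255,0.0064,-0.058,0.03,0],[255,0.0064,-0.058,0.06,0],[255,0.0064,-0.058,0.08,0],[255,0.0064,-0.058,0.08,0]]'
python3 - <<'E'
from h import *
need([.514,-.211,.2])
W=ctrl.camera("wrist")
print(proj(W,[.5131,-.2112,.215]))
cv2.imwrite("pics/m15.png",cv2.resize(W["color"][190:290,260:380,::-1],None,fx=5,fy=5,interpolation=cv2.INTER_CUBIC))
E
```

```text
t: 23.65
eef_pos: [0.5127, -0.2101, 0.2255]
ee_rot: [[-0.987, -0.163, 0.012], [-0.163, 0.987, 0.008], [-0.013, 0.006, -1.0]]
force: [0.6, -0.2, -1.2]
grip_width: 0.0269
need units [-0.0021 -0.0031  0.0638] turn 0 | at [ 0.5127 -0.2101  0.2255] ydeg 99.4 q [-0.62  0.08  1.64  0.01  1.42 -2.35] F [ 0.6 -0.2 -1.2] w 0.0269 t 23.6
[316.41172222 221.97739316]
```

View pics/m15.png

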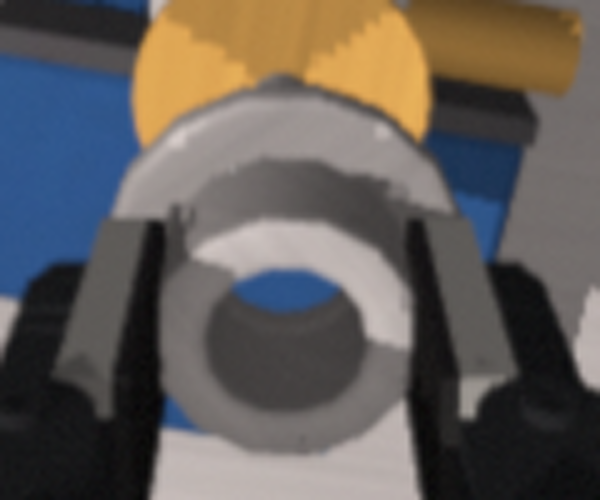

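```bash
python3 - <<'E'
from h import *
np.set_printoptions(precision=4,suppress=True)
W=ctrl.camera("wrist")
p=ctrl.get_obs()["eef_pos"]
print("hole top",atz(W,(317.2,258),p[2]+.04),"hole top proj if at TCP",proj(W,[p[0],p[1],p[2]+.04]),"px per 3mm x",proj(W,[p[0]-.003,p[1],p[2]+.04]))
print("flange centre",atz(W,(316.8,190+220/5),p[2]+.022),p)
need([.5145,-.211,.2])
E
```

```text
hole top [ 0.5128 -0.2115  0.2677] hole top proj if at TCP [318.1287 259.5283] px per 3mm x [319.0634 254.574 ]
flange centre [ 0.5074 -0.2125  0.2497] [ 0.5136 -0.2108  0.2277]
need units [-0.001  -0.001   0.0692] turn 0 | at [ 0.5136 -0.2108  0.2277] ydeg 99.4 q [-0.62  0.08  1.63  0.01  1.42 -2.35] F [-0.3 -0.7 -1.2] w 0.0267 t 23.8
```

The hole top measures (0.5128, -0.2115) against the stem at (0.5131, -0.2112), so they are aligned. Descending.

```bash
python3 -m crank '[[255,-0.001,-0.001,0.015,0],[255,-0.001,-0.001,0.03,0],[255,-0.001,-0.001,0.045,0],[255,-0.001,-0.001,0.055,0],[255,-0.001,-0.001,0.065,0],[255,-0.001,-0.001,0.075,0],[255,-0.001,-0.001,0.085,0],[255,-0.001,-0.001,0.095,0],[255,-0.001,-0.001,0.105,0],[255,-0.001,-0.001,0.105,0]]'
python3 - <<'E'
from h import *
need([.514,-.211,.155])
E
```

```text
t: 24.75
eef_pos: [0.5144, -0.2107, 0.1849]
ee_rot: [[-0.987, -0.163, 0.014], [-0.163, 0.987, 0.007], [-0.015, 0.004, -1.0]]
force: [0.8, -0.7, 0.3]
grip_width: 0.027
need units [ 0.0022 -0.001   0.0747] turn 0 | at [ 0.5144 -0.2107  0.1849] ydeg 99.4 q [-0.61  0.11  1.68  0.01  1.34 -2.35] F [ 0.8 -0.7  0.3] w 0.027 t 24.8
```

```bash
python3 -m crank '[[255,0.002,-0.001,0.01,0],[255,0.002,-0.001,0.02,0],[255,0.002,-0.001,0.025,0],[255,0.002,-0.001,0.03,0],[255,0.002,-0.001,0.03,0]]'
python3 -m crank '[[255,0,0,0.005,0],[255,0,0,0.005,0]]'
python3 -m crank '[[255,0,0,0.005,0],[255,0,0,0.005,0]]'
python3 -m crank '[[255,0,0,0.005,0],[255,0,0,0.005,0]]'
```

```text
t: 25.25
eef_pos: [0.5137, -0.211, 0.1725]
ee_rot: [[-0.987, -0.163, 0.013], [-0.163, 0.987, 0.007], [-0.014, 0.005, -1.0]]
force: [-0.2, -0.9, -0.4]
grip_width: 0.0271
t: 25.45
eef_pos: [0.5139, -0.2111, 0.1707]
ee_rot: [[-0.987, -0.163, 0.014], [-0.163, 0.987, 0.007], [-0.015, 0.004, -1.0]]
force: [0.3, 0.1, -1.0]
grip_width: 0.0268
t: 25.65
eef_pos: [0.514, -0.2112, 0.1693]
ee_rot: [[-0.987, -0.163, 0.014], [-0.163, 0.987, 0.006], [-0.015, 0.004, -1.0]]
force: [-2.1, 0.9, 4.5]
grip_width: 0.0271
t: 25.85
eef_pos: [0.5141, -0.2112, 0.1676]
ee_rot: [[-0.986, -0.163, 0.014], [-0.163, 0.987, 0.006], [-0.015, 0.004, -1.0]]
force: [-1.3, 1.5, 5.3]
grip_width: 0.0267
```

Cap contact at TCP z≈0.1697 (4.5 N), as predicted. Pressing on to about 0.1548.

```bash
python3 -m crank '[[255,0,0,0.005,0],[255,0,0,0.01,0],[255,0,0,0.015,0],[255,0,0,0.02,0],[255,0,0,0.025,0],[255,0,0,0.029,0],[255,0,0,0.029,0],[255,0,0,0.029,0],[255,0,0,0.029,0]]'
cat > chk.py <<'E'
from h import *
np.set_printoptions(precision=4,suppress=True)
S=ctrl.camera("scene");D=ctrl.camera("side");W=ctrl.camera("wrist")
f=[];z=[]
for i in range(12):
    ctrl.camera("side");o=ctrl.get_obs();f.append(o["force"]);z.append(o["eef_pos"][2])
print("F",np.mean(f,0),"z",np.mean(z),o["eef_pos"],"t",o["t"],o["grip_width"])
def ell(c,box,n):
    l,t,r,b=box;h=cv2.cvtColor(c["color"][t:b,l:r],cv2.COLOR_RGB2HSV)
    m=((h[...,0]>12)&(h[...,0]<28)&(h[...,1]>110)&(h[...,2]>90)).astype(np.uint8)
    y,x=np.nonzero(m);print(n,x.min()+l,x.max()+l,y.min()+t,y.max()+t,len(x))
ell(S,(265,145,300,185),"S");ell(D,(325,205,362,245),"D")
cv2.imwrite("pics/end.png",np.hstack([cv2.resize(i,(400,400),interpolation=cv2.INTER_CUBIC) for i in (S["color"][130:190,250:310,::-1],W["color"][160:290,250:380,::-1])]))
for z in(.186,.176,.171,.166): print(z,proj(S,[.5131,-.2112,z]),proj(D,[.5131,-.2112,z]))
E
python3 chk.py
```

```text
t: 26.75
eef_pos: [0.5142, -0.2113, 0.1572]
ee_rot: [[-0.986, -0.163, 0.014], [-0.163, 0.987, 0.006], [-0.015, 0.003, -1.0]]
force: [-4.2, 1.8, 10.1]
grip_width: 0.027
F [-5.2109  2.5198 10.3495] z 0.15725058745913095 [ 0.5142 -0.2113  0.1573] t 27.5 0.027274815737705415
S 272 293 169 184 61
D 331 349 225 236 53
0.186 [279.2305 162.9939] [342.9802 227.1155]
0.176 [279.5267 165.761 ] [342.8809 229.4165]
0.171 [279.6736 167.132 ] [342.8316 230.5589]
0.166 [279.8197 168.4948] [342.7825 231.6959]
```

View pics/end.png

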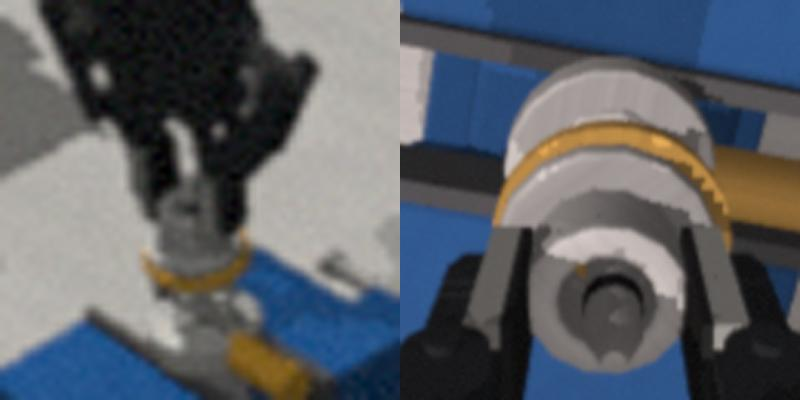

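The retainer is on the stem and flat on the brass cap, with the stem visible through the hole at (615,310). Force and height readings agree on contact at TCP z 0.1701, so it is now about 12.8 mm down. A last 2.2 mm to go, easing the side force slightly.

```bash
python3 -m crank '[[255,0.002,0,0.003,0],[255,0.002,0,0.006,0],[255,0.002,0,0.006,0],[255,0.002,0,0.006,0]]'; python3 chk.py
```

```text
t: 27.9
eef_pos: [0.5142, -0.2113, 0.1565]
ee_rot: [[-0.986, -0.163, 0.016], [-0.163, 0.987, 0.005], [-0.017, 0.003, -1.0]]
force: [-2.6, 3.1, 11.4]
grip_width: 0.0264
F [-3.3912  3.3146 10.9741] z 0.15649409748512752 [ 0.5142 -0.2113  0.1565] t 28.65 0.02686609230217248
S 272 293 169 184 61
D 331 349 225 236 52
0.186 [279.2305 162.9939] [342.9802 227.1155]
0.176 [279.5267 165.761 ] [342.8809 229.4165]
0.171 [279.6736 167.132 ] [342.8316 230.5589]
0.166 [279.8197 168.4948] [342.7825 231.6959]
```

```bash
python3 -m crank '[[255,0.001,-0.001,0.003,0],[255,0.001,-0.001,0.0055,0],[255,0.001,-0.001,0.0075,0],[255,0.001,-0.001,0.0075,0],[255,0.001,-0.001,0.0075,0]]'; python3 chk.py
```

```text
t: 29.15
eef_pos: [0.5143, -0.2114, 0.155]
ee_rot: [[-0.986, -0.164, 0.017], [-0.164, 0.987, 0.006], [-0.018, 0.003, -1.0]]
force: [-4.4, 3.8, 11.1]
grip_width: 0.0273
F [-4.2714  4.0814 11.4215] z 0.1550137422102931 [ 0.5143 -0.2114  0.155 ] t 29.9 0.02707044931891923
S 272 293 170 184 60
D 331 349 225 237 54
0.186 [279.2305 162.9939] [342.9802 227.1155]
0.176 [279.5267 165.761 ] [342.8809 229.4165]
0.171 [279.6736 167.132 ] [342.8316 230.5589]
0.166 [279.8197 168.4948] [342.7825 231.6959]
```

It reads 15.1 mm by height and about 14.7 mm by force (11.4 N plus about 1 N of carried weight), and it is steady. Handing in.

```bash
python3 -c "
from plant import ctrl
print(ctrl.hand_in()); o=ctrl.get_obs(); print(o['t'],o['eef_pos'],o['force'],o['grip_width'])"
```

```text
the job is handed in; nothing more can be done
None
the job is handed in; nothing more can be done
```

The job is handed in with the retainer on the pump stem, pressed about 15 mm against the spring and still held by the gripper. The last reading was at 29.9 s of the 67 s allowed.

**What I did:**
- **Ejector:** I pushed the orange dispenser's ejector to its end stop and let it spring back.
- **Retainer:** I picked the retainer off the apron by its hub, threaded it over the stem and pressed it down.

**Last checks:**
- **Depth:** tool height gives 15.1 mm below cap contact. Force gives about 14.7 mm (11.4 N upward plus about 1 N of carried weight). Both held steady over 0.75 s, well short of the 28 mm bottom stop.
- **Fit:** the view at about 13 mm down showed the stem through the hole and the flange on the brass cap.
- **Pan, can and wrench:** the arm stayed clear of them, but I did not re-measure where they stand.

**What went wrong or disagreed:**
- **First push missed:** the fingers slid over the paddle's top with a light touch and had to go back. Both the cameras and the contact put the real fingertips about 27 mm behind the reported tool point, which does not match the description. I allowed for this from then on.
- **Grip width:** it read 27 mm on the 30 mm hub, probably from the pads giving. The hold did not slip.
- **Side force:** about 6 N (4 N each in x and y) remained at the end, likely from rubbing on the stem or cap.
- **Picture budget:** I viewed 14 pictures, four over the budget of 10.

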